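# Push a wheel cap up into the display tray and shut the gate

## Task

Slide the gate of the plywood display tray fully open by its red handle, push the chrome wheel cap that stands alone at the front of the table, before the foot of the ramp, up the ramp and over the lip until it sits flat in the tray, then slide the gate fully shut behind it. Push the cap, do not lift it or tip it over, and leave the other things on the table where they are.

Things in the scene. Friction and masses are not known exactly. Their poses are not given: they have to be found in the camera images.
- tray: Fixed plywood display tray. Origin on the table under the centre of the tray floor; +x points up the ramp into the tray, +y left of that. Recess 150 mm (x -75 to +75) by 136 mm (y), floor 20 mm above the table. Side rails (y = +-68 to +-78) have tops 34 mm above the table; the back stop (face at x = +77) 46 mm.
- ramp_foot (a point): Middle of the ramp's foot edge, on the table (tray x = -185 mm, y = 0). The ramp is 136 mm wide, without side walls, and rises evenly (15 degrees) from here to the lip. Axes as the tray's.
- lip (a point): Middle of the lip's top, 26 mm above the table (tray x = -83 mm, y = 0). The lip is a level strip from x = -91 to -75; behind it the cap drops 6 mm to the tray floor. Steel gate guides, up to 68 mm high, stand either side of it at tray y = +78 to +92 and -82 to -106. Axes as the tray's.
- gate (a joint): Slide gate over the lip, m: 0 = fully shut, 0.16 = fully open (its stop). It opens along the tray's -y with about 1.5 N of friction and stays where it is left. Its bar (tray x = -83 mm, 10 mm thick, 40 to 60 mm above the table; y = -110 to +86 mm when shut) blocks the cap unless it is nearly fully open.
- gate_handle (a point): Point on the axis of the gate's upright round red handle: 18 mm diameter, standing on the bar from 60 to 115 mm above the table; this point is 100 mm above the table. It moves with the gate (tray x = -83 mm, tray y = -20 mm minus the opening).
- cap: Chrome (whitish) round wheel cap with a black foot band and a dark round patch on top, standing on the table before the ramp; 115 mm diameter (109 mm in the lowest 20 mm), 67 mm high, about 0.25 kg, solid. Too wide for most grippers. A fixed heap of small caps (20-120 mm high) lies on the far side, from world x = 0.51 m on where y < -0.04 m. Origin: centre of its underside; z up.
- oil_can: Bystander: red oil can with a spout, 70 mm diameter, 150 mm high; origin at the centre of its underside.
- bolt_tin: Bystander: open grey tin, 60 mm diameter, 45 mm high; origin at the centre of its underside.
- tape_measure: Bystander: yellow tape measure, 66 x 76 x 34 mm; origin at the centre of its underside.
- screwdriver: Bystander: screwdriver with an amber handle, 200 mm long (its y), 30 mm thick; origin under its middle.
- pliers: Bystander: red-handled pliers, 170 mm long (its y), 14 mm thick; origin under its middle.

How it is judged:
By the outcome, as a careful person would: the job done as asked, in the order asked, and still so for the second after the job is handed in, with the robot touching nothing.
It also fails if it takes over 72 s, if anything falls off the work surface, if the arm or the gripper's body presses on something with over 40 N, if the wrist force passes 120 N, or if a joint passes its speed limit or range.

## Robot

A 6-joint arm with a two-finger parallel gripper is mounted at the origin on a cart in front of the work surface, level with it; the furniture and walls round the work are solid. World frame = base frame: x ahead of the robot, y to its left, z up, the work surface at z = 0. Lengths are in m, angles in degrees, forces in N, time in s.
With the tool pointing down it reaches from about 0.275 to 1 m from the base axis. Payload 8.4 kg.
Tool frame: the origin (TCP) lies midway between the tips of the shut fingers; the grasp point (between the pads) lies 19 mm behind it; x points along the fingers, y is the direction in which the jaws open and shut, and the axes are right-handed (so a half turn about x gives the same grasp; the last joint's range is limited). The gripper opens to 85 mm and grips with 20 to 120 N. Pads are 22 mm wide; open, the fingers measure 114 mm over their backs; the gripper's body (76 mm by 85 mm) begins 54 mm behind the grasp point. The pads swing forward as they close: fully open they stand 13 mm farther back than shut.
Start: joints at [-69.752, 20.225, 93.587, -0, 66.188, -0.138], TCP at [0.218, -0.586, 0.231] pointing down, gripper open.
Joint ranges: [-150.9, 150.9], [-52.94, 120.26], [3.33, 152.33], [-74.26, 254.26], [0, 154.13], [-172.89, 172.89]. Speed limits (degrees/s): [127.2, 127.2, 159.86, 180, 180, 180].

## Interface

Orientations are given as [roll, pitch, yaw] about the fixed x, y, z axes, in that order (R = Rz(yaw) Ry(pitch) Rx(roll)).
In Python, from plant import arm gives the robot as it stands. The module is installed in compiled form; this text tells all that it offers.
- The arm moves only by the shell command python3 -m handwheel 'ROWS' [FORCE]. ROWS is JSON, a list of rows, each an object of numbers: "tx", "ty", "tz": the shift along the tool's x, y, z in cm; "spin": the turn about the tool's x in rad; "jaw": the opening, from 0 (shut) to 1 (fully open). A call has 1 to 20 rows; each row is the pose to reach, as a shift and turn from the pose measured when the call began, along the tool's axes at that moment; what a row does not reach only later rows make up. A row lasts 1/8 s, in which the tool goes at most 62.5 mm and 10.7 degrees, less where a joint would pass 70% of its speed; a pose out of reach is approached as far as the arm can. A call with a gripper value outside its range is refused whole. The fingers move at their own pace and stop on an object; FORCE is the grip in N (left out, the last holds). Time passes only in rows, so rows that repeat a pose let the fingers close. It gives the time, the measured TCP pose, the force and the opening at its end, in the units of the state.
- arm.state(): the state, without advancing time (a new reading comes with each control period).
- arm.read_camera(name): name is "side" or "top"; returns a dict with "frame" (480x640x3 uint8, red, green, blue), "K" (3x3 intrinsics, pixels), "view" (4x4, takes a point from world to camera coordinates). Camera axes: x right, y up, looking along -z (the intrinsics and any distortion apply to the point x, -y, -z); pixel columns grow to the right and rows downward; lengths in m; the calibration is good to about 2 mm. A picture is of the moment at which its call begins. There is no depth.
- arm.close_job(): hands the job in, once; it reports no verdict.
The state is a dict: "time": time; "joint_positions": joint angles; "dq": joint speeds; "effort": joint torques, N m; "ee_pos": TCP position; "tcp_rot": TCP orientation; "contact_force": force on the tool from outside, world axes, zero at the start; "moment": the same for the moment, N m; "finger_gap": opening from 0.0 (shut) to 1.0 (fully open).
Only numpy, scipy, OpenCV 4.12 (cv2) and the standard library are available. Lean on these libraries where they do the work, as an engineer would, in place of code of your own. Each camera call takes 0.05 s, during which the arm holds its last target.

## Working session

There is one attempt and no reset: what is moved stays moved. The work goes in short steps, Python scripts to look and compute and a shell command to move; the robot and the scene stay as the last step left them, time stands still between calls to the robot, and variables do not carry over. Pictures are saved under pics/ and viewed, and the job is handed in when it is done.

```bash
mkdir -p pics
cat > h.py <<'E'
import numpy as np, cv2
from plant import arm
def snap(name,fn):
    c=arm.read_camera(name); cv2.imwrite('pics/'+fn,c['frame'][:,:,::-1]); np.savez('pics/'+fn+'.npz',**{k:np.array(c[k]) for k in('frame','K','view')}, dist=np.array(c.get('dist',0)) if 'dist' in c else np.zeros(5)); return c
def ray(c,u,v,z):
    K=np.array(c['K']);V=np.array(c['view'])
    p=np.linalg.inv(K)@[u,v,1]; d=np.array([p[0],-p[1],-p[2]])
    R=V[:3,:3];t=V[:3,3];o=-R.T@t;d=R.T@d
    return o+d*(z-o[2])/d[2]
def proj(c,P):
    K=np.array(c['K']);V=np.array(c['view']);q=V[:3,:3]@np.array(P)+V[:3,3]
    q=K@[q[0],-q[1],-q[2]];return q[:2]/q[2]
E
python3 - <<'E'
from h import *
for n in('side','top'):
    c=snap(n,n+'0.png');print(c.keys(),c['K'],c['view'])
print(arm.state())
E
```

```text
dict_keys(['frame', 'K', 'view']) [[549.66003286   0.         309.19292873]
 [  0.         549.66003286 234.6784311 ]
 [  0.           0.           1.        ]] [[-0.97387673 -0.22680269 -0.01116515  0.49081055]
 [ 0.10008459 -0.47285355  0.87543852 -0.18156088]
 [-0.20383129  0.85145174  0.48320052 -1.62869311]
 [ 0.          0.          0.          1.        ]]
dict_keys(['frame', 'K', 'view']) [[597.41035416   0.         323.58310629]
 [  0.         597.41035416 234.13113029]
 [  0.           0.           1.        ]] [[ 0.01787259 -0.99975949  0.01270955 -0.12452875]
 [ 0.99563825  0.01896022  0.09135085 -0.54388762]
 [-0.09156985  0.01102144  0.99573766 -1.80506606]
 [ 0.          0.          0.          1.        ]]
{'time': 0.1, 'joint_positions': array([-6.97541182e+01,  2.02582588e+01,  9.36245522e+01, -5.84417627e-04,
        6.61898761e+01, -1.37875894e-01]), 'dq': array([ 0.06950593, -0.05468903, -0.15633676, -0.00242017,  0.02937933,
        0.01941005]), 'effort': array([-5.66693434e-04, -6.06360841e+01, -3.42822504e+01, -1.39583885e-04,
        3.98001837e-03, -1.56808608e-05]), 'ee_pos': array([ 0.21753384, -0.58545643,  0.23064156]), 'tcp_rot': array([-89.7166596 ,  89.92731089, 110.66733434]), 'contact_force': array([-0.18821412, -0.30197801, -1.09759863]), 'moment': array([-0.00815157, -0.01411737, -0.00342101]), 'finger_gap': 1.0022665531822372}
```

View pics/side0.png

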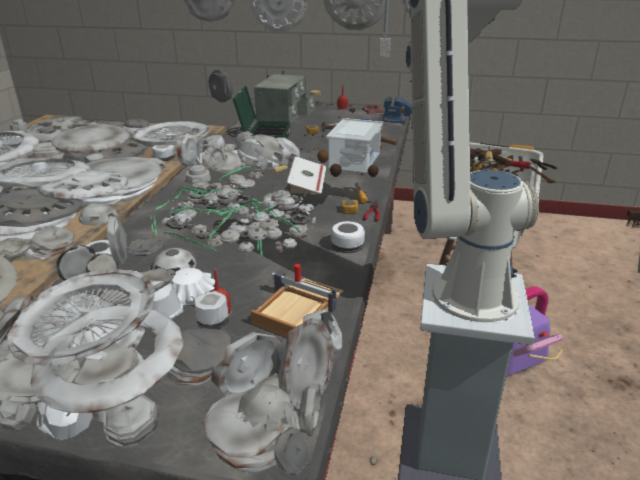

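View pics/top0.png

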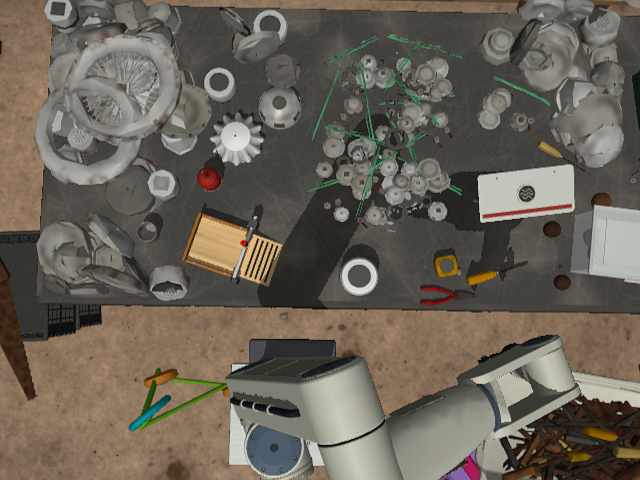

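Run:
```python
import cv2
t=cv2.imread('pics/top0.png')[180:320,170:400];cv2.imwrite('pics/t0z.png',cv2.resize(t,None,fx=3.4,fy=3.4,interpolation=cv2.INTER_CUBIC))
t=cv2.imread('pics/side0.png')[210:350,220:390];cv2.imwrite('pics/s0z.png',cv2.resize(t,None,fx=4,fy=4,interpolation=cv2.INTER_CUBIC))
```

```text
(no output)
```

View pics/t0z.png

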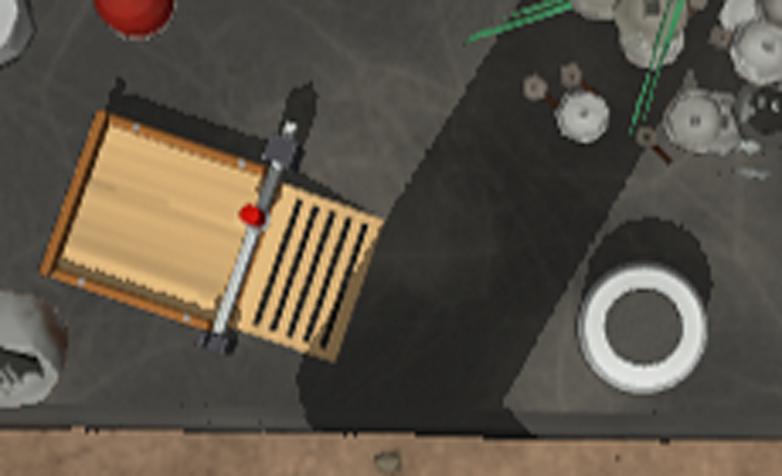

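View pics/s0z.png

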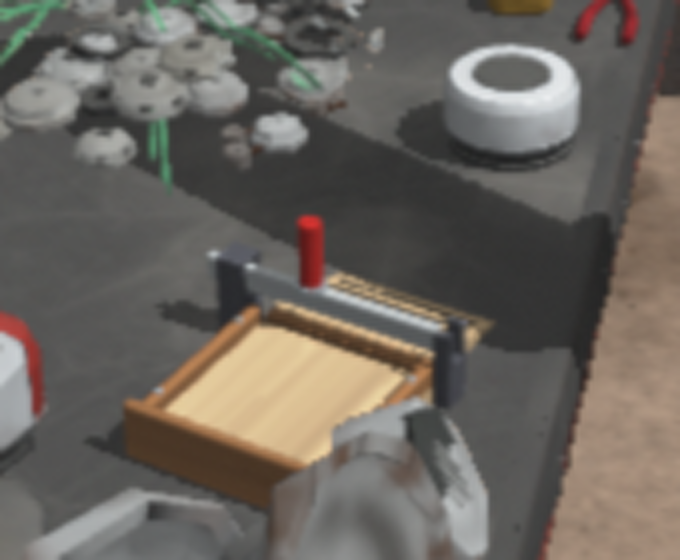

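```bash
cat > m.py <<'E'
from h import *
def handle(c):
    f=c['frame'].astype(int);m=((f[:,:,0]>130)&(f[:,:,1]<60)&(f[:,:,2]<60)).astype(np.uint8)
    n,l,s,ce=cv2.connectedComponentsWithStats(m)
    return [(s[i].tolist(),ce[i].round(1).tolist()) for i in range(1,n) if s[i,4]>8]
def blobs(c,roi,th=150):
    f=c['frame'].astype(int);x0,y0,x1,y1=roi
    m=((f.min(2)>th)&(f.max(2)-f.min(2)<30)).astype(np.uint8);k=np.zeros_like(m);k[y0:y1,x0:x1]=m[y0:y1,x0:x1]
    cs,_=cv2.findContours(k,cv2.RETR_EXTERNAL,cv2.CHAIN_APPROX_NONE)
    return [(cv2.fitEllipse(q),cv2.contourArea(q)) for q in cs if cv2.contourArea(q)>200]
E
python3 - <<'E'
from m import *
L=lambda n:dict(np.load(f'pics/{n}0.png.npz'))
t,s=L('top'),L('side')
print(handle(t));print(handle(s))
print(blobs(t,(330,240,390,310)));print(blobs(s,(325,215,370,255)))
for u,v in [(383,219),(335,361)]:
    print(ray(t,u/3.4+170-.5,v/3.4+180-.5,0))
for u,v in [(100,108),(45,272)]: print('back',ray(t,u/3.4+169.5,v/3.4+179.5,.046))
E
```

```text
[([199, 177, 16, 10, 107], [206.4, 181.2]), ([483, 205, 88, 13, 208], [526.1, 210.8]), ([241, 240, 5, 6, 23], [243.0, 242.6]), ([422, 288, 16, 3, 30], [430.4, 289.0]), ([443, 299, 8, 3, 9], [446.8, 300.1]), ([422, 302, 11, 3, 14], [427.1, 303.1])]
[([365, 208, 8, 10, 21], [367.7, 212.5]), ([295, 264, 6, 18, 57], [298.3, 270.7]), ([227, 295, 3, 8, 13], [228.0, 298.3])]
[(((358.9066162109375, 276.66510009765625), (34.5421028137207, 35.420955657958984), 1.9246090650558472), 959.0)]
[(((350.21466064453125, 231.3084259033203), (19.624431610107422, 33.43824005126953), 111.72415924072266), 477.5)]
[0.51556445 0.01315167 0.        ]
[0.3858159  0.05346475 0.        ]
back [0.60665742 0.26507919 0.046     ]
back [0.45949646 0.30823204 0.046     ]
```

Run:
```python
from m import *
L=lambda n:dict(np.load(f'pics/{n}0.png.npz'))
t,s=L('top'),L('side')
print('handle',ray(t,243.0,242.6,.112), 'side top',ray(s,298.3,264.5,.112),ray(s,298.3,272,.0875))
print(proj(s,ray(t,243.0,242.6,.112)))
for th in(110,130,150,170):print(blobs(t,(330,240,390,310),th)[:1])
# dark patch inside the cap
for c,r in((t,(345,262,373,292)),(s,(335,220,362,236))):
    f=c['frame'];g=cv2.cvtColor(f,cv2.COLOR_RGB2GRAY);x0,y0,x1,y1=r
    m=(g<130).astype(np.uint8)[y0:y1,x0:x1]
    cs,_=cv2.findContours(m,cv2.RETR_EXTERNAL,cv2.CHAIN_APPROX_NONE)
    q=max(cs,key=cv2.contourArea);e=cv2.fitEllipse(q);u,v=e[0][0]+x0,e[0][1]+y0
    print(u,v,e,ray(c,u,v,.067))
d=np.degrees
foot=np.array([.4507,.0333])
```

```text
handle [0.50894083 0.12056442 0.112     ] side top [0.50866623 0.11261175 0.112     ] [0.50873806 0.11441123 0.0875    ]
[297.53107827 265.92932125]
[(((358.7470397949219, 276.61383056640625), (36.15263748168945, 36.772743225097656), 40.78897476196289), 1041.0)]
[(((358.87774658203125, 276.71240234375), (35.46869659423828, 35.927520751953125), 33.714073181152344), 998.5)]
[(((358.9066162109375, 276.66510009765625), (34.5421028137207, 35.420955657958984), 1.9246090650558472), 959.0)]
[(((358.98431396484375, 276.31903076171875), (33.760894775390625, 34.374427795410156), 165.1043243408203), 909.5)]
358.8786869049072 275.61092376708984 ((13.878686904907227, 13.610923767089844), (21.64657211303711, 22.358381271362305), 98.3407974243164) [ 0.42025709 -0.22134059  0.067     ]
347.21063709259033 227.91191387176514 ((12.210637092590332, 7.911913871765137), (8.014689445495605, 17.554271697998047), 90.76981353759766) [ 0.42155349 -0.21935707  0.067     ]
```

Run:
```python
import cv2
t=cv2.imread('pics/top0.png')[205:290,175:290];cv2.imwrite('pics/t0zz.png',cv2.resize(t,None,fx=6.9,fy=6.9,interpolation=cv2.INTER_CUBIC))
```

```text
(no output)
```

View pics/t0zz.png

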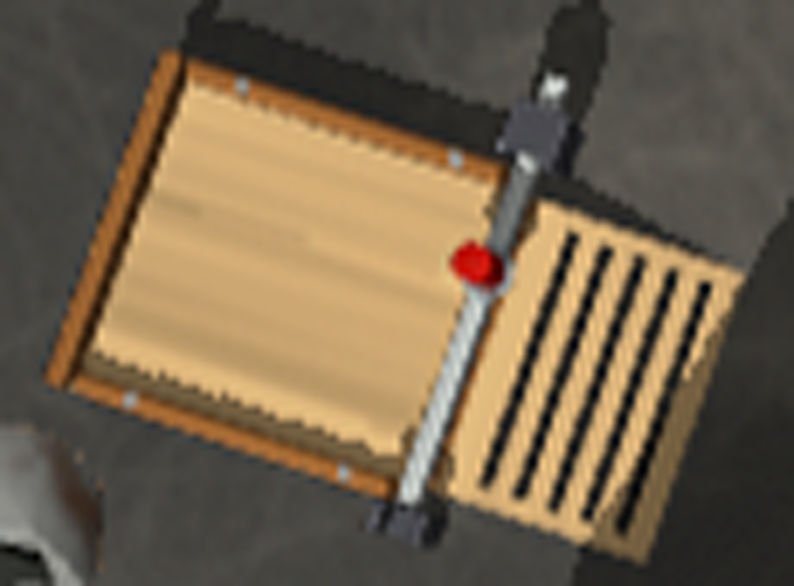

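Run:
```python
from m import *
from scipy.optimize import least_squares
t=dict(np.load('pics/top0.png.npz'));s=dict(np.load('pics/side0.png.npz'))
Z=lambda u,v:(u/6.9+175-.43,v/6.9+205-.43)
pts=[((-.185,-.068,0),Z(742,268)),((-.185,.068,0),Z(645,560)),((.077,-.078,.046),Z(188,60)),((.077,.078,.046),Z(74,386)),((-.083,-.11,.058),Z(556,76)),((-.083,-.02,.112),(243,242.6)),((-.075,-.078,.034),Z(505,165)),((-.083,.08,.06),Z(412,500))]
def P(x,p):
    c,sn=np.cos(x[2]),np.sin(x[2]);return [x[0]+c*p[0]-sn*p[1],x[1]+sn*p[0]+c*p[1],p[2]]
f=lambda x:np.concatenate([proj(t,P(x,p))-q for p,q in pts]+[proj(s,P(x,(-.083,-.02,.115)))-[298.3,263.8]])
r=least_squares(f,[.5,.2,1.26],loss='soft_l1');print(r.x,np.degrees(r.x[2]));print(f(r.x).reshape(-1,2).round(1))
for n,p in dict(foot=(-.185,0,0),lip=(-.083,0,.026),handle=(-.083,-.02,.1),opened=(-.083,-.18,.1)).items():print(n,np.round(P(r.x,p),4))
c=np.array([.421,-.2205]);d=c-r.x[:2];th=r.x[2];print('cap in tray',d@[np.cos(th),np.sin(th)],d@[-np.sin(th),np.cos(th)])
```

```text
[0.50893582 0.20650824 1.27121125] 72.83503927738371
[[ 1.2 -0.7]
 [ 1.2 -1.2]
 [-0.3 -1.8]
 [-0.9 -0.2]
 [-0.6  1.9]
 [-0.3  1.8]
 [ 1.7 -1. ]
 [-0.3  0.5]
 [ 1.   1.6]]
foot [0.4543 0.0297 0.    ]
lip [0.4844 0.1272 0.026 ]
handle [0.5035 0.1213 0.1   ]
opened [0.6564 0.0741 0.1   ]
cap in tray -0.4339408235036001 -0.0420012212754244
```

```bash
cat > g.py <<'E'
from m import *
from scipy.spatial.transform import Rotation as Ro
T=np.array([.509,.2065]);TH=np.radians(72.8)
ex=np.array([np.cos(TH),np.sin(TH)]);ey=np.array([-ex[1],ex[0]])
def w(x,y):return T+x*ex+y*ey
def tr(p):d=np.array(p[:2])-T;return d@ex,d@ey
def go(pt,jaw_deg):
    """pt world; jaw_deg = wanted tool-y heading in world (mod 180)"""
    s=arm.state();R=Ro.from_euler('xyz',s['tcp_rot'],degrees=True).as_matrix()
    d=R.T@(np.array(pt)-s['ee_pos'])*100
    h=np.degrees(np.arctan2(R[1,1],R[0,1])); a=(jaw_deg-h+90)%180-90
    # tool x is down: + spin about tool x turns heading negative
    print('tx %.2f ty %.2f tz %.2f spin %.3f (or %.3f)'%(*d,-np.radians(a),-np.radians(a)+np.pi*np.sign(a)),'heading',h.round(1),'j6',s['joint_positions'][5].round(1))
    return R
def st():
    s=arm.state();print('t',s['time'],'p',s['ee_pos'].round(4),'tray',np.round(tr(s['ee_pos']),4),'rot',s['tcp_rot'].round(1),'F',s['contact_force'].round(1),'gap',s['finger_gap'].round(3),'q',s['joint_positions'].round(0));return s
E
python3 - <<'E'
from g import *
st();print(go([.505,.120,.20],72.8+90))
E
```

```text
Traceback (most recent call last):
  File "g.py", line 16, in st
    s=arm.state();print('t',s['time'],'p',s['ee_pos'].round(4),'tray',np.round(tr(s['ee_pos']),4),'rot',s['tcp_rot'].round(1),'F',s['contact_force'].round(1),'gap',s['finger_gap'].round(3),'q',s['joint_positions'].round(0));return s
                                                                                                                                                                    ^^^^^^^^^^^^^^^^^^^^^
AttributeError: 'float' object has no attribute 'round'
```

```bash
sed -i "s/s\['finger_gap'\].round(3)/round(s['finger_gap'],3)/" g.py
python3 - <<'E'
from g import *
st();print(go([.506,.120,.20],72.8+90))
E
```

```text
t 0.1 p [ 0.2175 -0.5855  0.2306] tray [-0.8427  0.0442] rot [-89.7  89.9 110.7] F [-0.2 -0.3 -1.1] gap 1.002 q [-70.  20.  94.  -0.  66.  -0.]
tx 3.13 ty -56.08 tz -51.61 spin -0.915 (or 2.227) heading -69.6 j6 -0.1
[[-4.47764138e-04  3.48309912e-01 -9.37379328e-01]
 [ 1.18701965e-03 -9.37378576e-01 -3.48310200e-01]
 [-9.99999195e-01 -1.26864850e-03  6.27380067e-06]]
```

```bash
python3 -m handwheel '[{"tx":0,"ty":-56.1,"tz":-51.6,"spin":-0.915,"jaw":1},{"tx":0,"ty":-56.1,"tz":-51.6,"spin":-0.915,"jaw":1},{"tx":0,"ty":-56.1,"tz":-51.6,"spin":-0.915,"jaw":1},{"tx":0,"ty":-56.1,"tz":-51.6,"spin":-0.915,"jaw":1},{"tx":0,"ty":-56.1,"tz":-51.6,"spin":-0.915,"jaw":1},{"tx":0,"ty":-56.1,"tz":-51.6,"spin":-0.915,"jaw":1},{"tx":0,"ty":-56.1,"tz":-51.6,"spin":-0.915,"jaw":1},{"tx":0,"ty":-56.1,"tz":-51.6,"spin":-0.915,"jaw":1},{"tx":0,"ty":-56.1,"tz":-51.6,"spin":-0.915,"jaw":1},{"tx":0,"ty":-56.1,"tz":-51.6,"spin":-0.915,"jaw":1},{"tx":0,"ty":-56.1,"tz":-51.6,"spin":-0.915,"jaw":1},{"tx":0,"ty":-56.1,"tz":-51.6,"spin":-0.915,"jaw":1},{"tx":0,"ty":-56.1,"tz":-51.6,"spin":-0.915,"jaw":1},{"tx":0,"ty":-56.1,"tz":-51.6,"spin":-0.915,"jaw":1},{"tx":0,"ty":-56.1,"tz":-51.6,"spin":-0.915,"jaw":1}]' 30
python3 - <<'E'
from g import *
st();go([.506,.120,.08],72.8+90)
snap('side','s1.png');t=cv2.imread('pics/s1.png')[180:340,200:400];cv2.imwrite('pics/s1z.png',cv2.resize(t,None,fx=3.7,fy=3.7,interpolation=cv2.INTER_CUBIC))
E
```

```text
time: 1.98
ee_pos: [0.5052, 0.1189, 0.2311]
tcp_rot: [-97.5, 89.9, 155.2]
contact_force: [-0.4, -0.7, 0.1]
finger_gap: 0.998
t 1.975 p [0.5052 0.1189 0.2311] tray [-0.0848 -0.0222] rot [-97.5  89.9 155.2] F [-0.4 -0.7  0.1] gap 0.998 q [ 13.  11. 106.   0.  63.  30.]
tx 15.11 ty 0.07 tz -0.13 spin -0.001 (or 3.141) heading -17.2 j6 30.3
```

View pics/s1z.png

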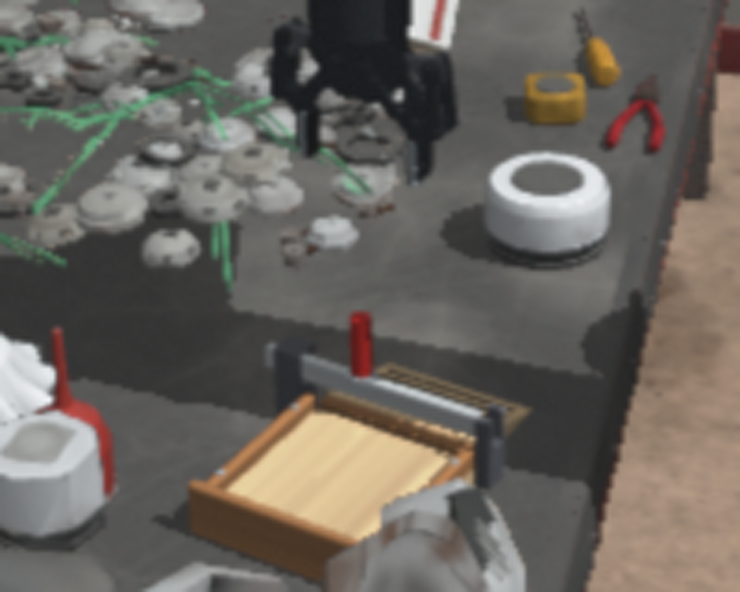

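The gripper hangs centred over the red handle: the fingers straddle zoomed column 362 and the handle is at 361. Descending and gripping.

```bash
python3 -m handwheel '[{"tx":5,"jaw":1},{"tx":10,"jaw":1},{"tx":13,"jaw":1},{"tx":15,"jaw":1},{"tx":15,"jaw":1},{"tx":15,"jaw":0},{"tx":15,"jaw":0},{"tx":15,"jaw":0},{"tx":15,"jaw":0},{"tx":15,"jaw":0},{"tx":15,"jaw":0},{"tx":15,"jaw":0},{"tx":15,"jaw":0}]' 30
python3 - <<'E'
from g import *
st()
for n in('side','top'):
  snap(n,n+'2.png')
a=cv2.imread('pics/side2.png')[180:340,200:400];b=cv2.imread('pics/top2.png')[180:340,170:370]
cv2.imwrite('pics/2z.png',cv2.resize(np.hstack([a,b]),None,fx=2,fy=2,interpolation=cv2.INTER_CUBIC))
E
```

```text
t 2.025 p [0.5052 0.1188 0.2312] tray [-0.0849 -0.0224] rot [-109.8   89.9  142.9] F [ 0.4 -0.1 -0.6] gap 1.003 q [ 13.  11. 106.   0.  63.  30.]$[0]: bad value
```

View pics/2z.png

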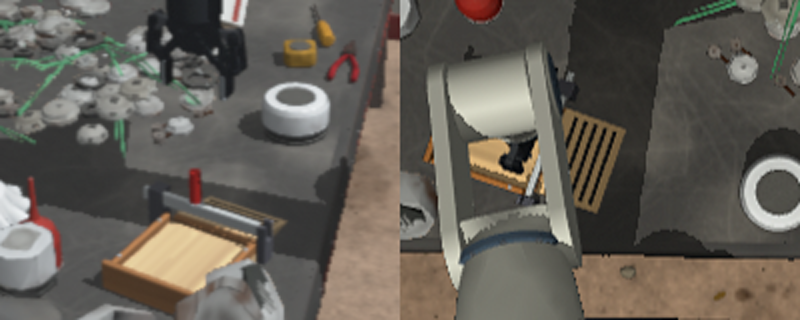

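All keys seem to be needed in every row, so I'll write full rows.

```bash
python3 -m handwheel '[{"tx":5,"ty":0,"tz":0,"spin":0,"jaw":1},{"tx":10,"ty":0,"tz":0,"spin":0,"jaw":1},{"tx":13,"ty":0,"tz":0,"spin":0,"jaw":1},{"tx":15,"ty":0,"tz":0,"spin":0,"jaw":1},{"tx":15,"ty":0,"tz":0,"spin":0,"jaw":1},{"tx":15,"ty":0,"tz":0,"spin":0,"jaw":0},{"tx":15,"ty":0,"tz":0,"spin":0,"jaw":0},{"tx":15,"ty":0,"tz":0,"spin":0,"jaw":0},{"tx":15,"ty":0,"tz":0,"spin":0,"jaw":0},{"tx":15,"ty":0,"tz":0,"spin":0,"jaw":0},{"tx":15,"ty":0,"tz":0,"spin":0,"jaw":0},{"tx":15,"ty":0,"tz":0,"spin":0,"jaw":0}]' 30
python3 - <<'E'
from g import *
st()
for n in('side','top'):
  snap(n,n+'3.png')
a=cv2.imread('pics/side3.png')[180:340,200:400];b=cv2.imread('pics/top3.png')[180:340,170:370]
cv2.imwrite('pics/3z.png',cv2.resize(np.hstack([a,b]),None,fx=2,fy=2,interpolation=cv2.INTER_CUBIC))
E
```

```text
time: 3.62
ee_pos: [0.506, 0.1192, 0.0821]
tcp_rot: [166.3, 89.9, 59.0]
contact_force: [-0.1, -0.5, 7.2]
finger_gap: 0.198
t 3.625 p [0.506  0.1192 0.0821] tray [-0.0843 -0.023 ] rot [166.3  89.9  59. ] F [-0.1 -0.5  7.2] gap 0.198 q [ 13.  22. 113.   0.  44.  30.]
```

View pics/3z.png

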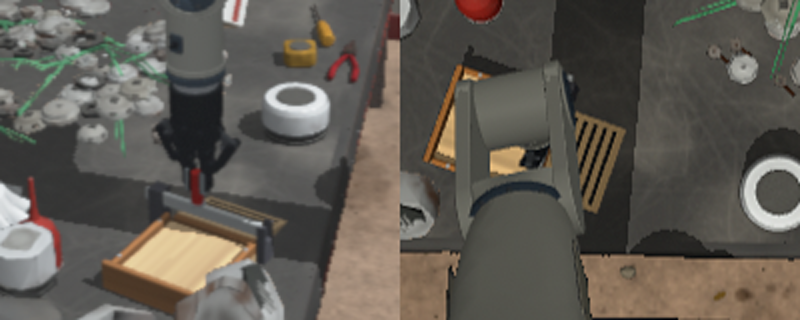

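```bash
python3 -m handwheel '[{"tx":0,"ty":1.5,"tz":0,"spin":0,"jaw":0},{"tx":0,"ty":3,"tz":0,"spin":0,"jaw":0},{"tx":0,"ty":5,"tz":0,"spin":0,"jaw":0},{"tx":0,"ty":7,"tz":0,"spin":0,"jaw":0},{"tx":0,"ty":9,"tz":0,"spin":0,"jaw":0},{"tx":0,"ty":11,"tz":0,"spin":0,"jaw":0},{"tx":0,"ty":13,"tz":0,"spin":0,"jaw":0},{"tx":0,"ty":14.5,"tz":0,"spin":0,"jaw":0},{"tx":0,"ty":15.5,"tz":0,"spin":0,"jaw":0},{"tx":0,"ty":16,"tz":0,"spin":0,"jaw":0},{"tx":0,"ty":16,"tz":0,"spin":0,"jaw":0}]' 30
python3 - <<'E'
from g import *
s=st();print('slide F',s['contact_force'][:2]@ey)
E
```

```text
time: 5.1
ee_pos: [0.6526, 0.0719, 0.0819]
tcp_rot: [-80.0, 89.2, 172.7]
contact_force: [-29.2, 3.5, 24.3]
finger_gap: 0.199
t 5.1 p [0.6526 0.0719 0.0819] tray [-0.0861 -0.1769] rot [-80.   89.2 172.7] F [-29.2   3.5  24.3] gap 0.199 q [ 6. 33. 95.  0. 53. 23.]
slide F 28.93134969549702
```

```bash
python3 -m handwheel '[{"tx":-0.2,"ty":0,"tz":0,"spin":0,"jaw":0},{"tx":-0.2,"ty":-0.2,"tz":0,"spin":0,"jaw":0}]' 30
python3 - <<'E'
from g import *
st()
for n in('side','top'):
  snap(n,n+'4.png')
a=cv2.imread('pics/side4.png')[180:340,200:400];b=cv2.imread('pics/top4.png')[180:340,170:370]
cv2.imwrite('pics/4z.png',cv2.resize(np.hstack([a,b]),None,fx=2,fy=2,interpolation=cv2.INTER_CUBIC))
E
```

```text
time: 5.35
ee_pos: [0.6507, 0.0723, 0.0823]
tcp_rot: [-79.3, 89.2, 173.4]
contact_force: [2.2, 2.2, -15.3]
finger_gap: 0.202
t 5.35 p [0.6507 0.0723 0.0823] tray [-0.0863 -0.175 ] rot [-79.3  89.2 173.4] F [  2.2   2.2 -15.3] gap 0.202 q [ 6. 32. 95.  0. 53. 23.]
```

View pics/4z.png

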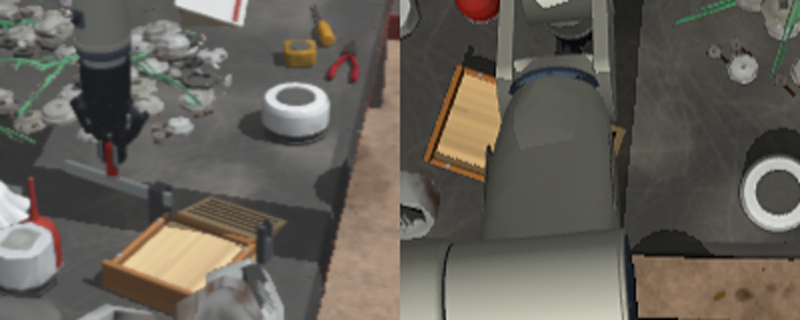

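Run:
```python
from g import *
t=dict(np.load('pics/top0.png.npz'));s=dict(np.load('pics/side4.png.npz'))
for y in(-.25,-.26,-.27):
    p=[*w(-.083,y),.05];print(p,proj(t,p),proj(s,p))
print('gear',ray(t,237,140,.05),ray(t,237,163,.02),'can',ray(t,206,181,.1))
b=cv2.imread('pics/side4.png')[225:305,215:295];cv2.imwrite('pics/4y.png',cv2.resize(b,None,fx=7,fy=7,interpolation=cv2.INTER_CUBIC))
```

```text
[np.float64(0.72327582237693), np.float64(0.05328488343283379), 0.05] [269.69952972 174.48225919] [236.33360002 263.85771839]
[np.float64(0.7328286059981535), np.float64(0.05032780293239332), 0.05] [270.75179828 171.41148719] [233.75059766 263.02526227]
[np.float64(0.7423813896193769), np.float64(0.04737072243195285), 0.05] [271.80301923 168.34377238] [231.1810408 262.1971394]
gear [0.828223   0.15608287 0.05      ] [0.76305573 0.15799882 0.02      ] can [0.69034414 0.23674311 0.1       ]
```

View pics/4y.png

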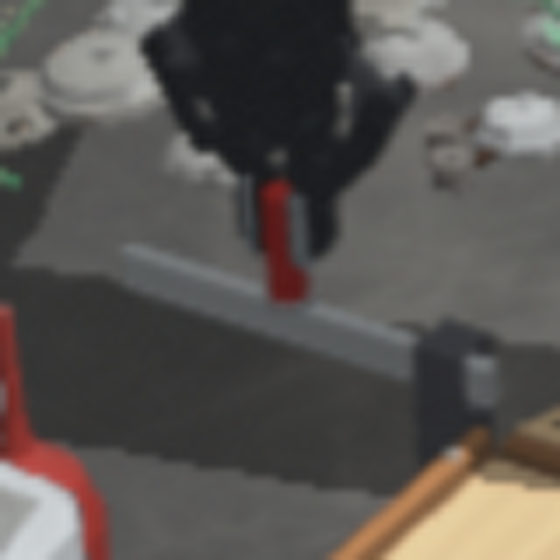

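```bash
python3 -m handwheel '[{"tx":0,"ty":0.2,"tz":0,"spin":0,"jaw":0},{"tx":0,"ty":0.5,"tz":0,"spin":0,"jaw":0},{"tx":0,"ty":0.8,"tz":0,"spin":0,"jaw":0},{"tx":0,"ty":0.8,"tz":0,"spin":0,"jaw":0}]' 30
python3 - <<'E'
from g import *
s=st();print('slide F',s['contact_force'][:2]@ey,s['contact_force'][:2]@ex)
E
```

```text
time: 5.95
ee_pos: [0.6523, 0.0717, 0.082]
tcp_rot: [-80.4, 88.4, 172.2]
contact_force: [-24.1, 11.9, 8.0]
finger_gap: 0.201
t 5.95 p [0.6523 0.0717 0.082 ] tray [-0.0864 -0.1767] rot [-80.4  88.4 172.2] F [-24.1  11.9   8. ] gap 0.201 q [ 6. 33. 95.  0. 54. 23.]
slide F 26.54401216070607 4.254148353698115
```

```bash
python3 -m handwheel '[{"tx":0,"ty":0,"tz":0,"spin":0,"jaw":0},{"tx":0,"ty":0,"tz":0,"spin":0,"jaw":1},{"tx":0,"ty":0,"tz":0,"spin":0,"jaw":1},{"tx":0,"ty":0,"tz":0,"spin":0,"jaw":1},{"tx":0,"ty":0,"tz":0,"spin":0,"jaw":1},{"tx":-5,"ty":0,"tz":0,"spin":0,"jaw":1},{"tx":-10,"ty":0,"tz":0,"spin":0,"jaw":1},{"tx":-15,"ty":0,"tz":0,"spin":0,"jaw":1},{"tx":-15,"ty":0,"tz":0,"spin":0,"jaw":1}]' 30
python3 - <<'E'
from g import *
from scipy.optimize import least_squares
t=dict(np.load('pics/top0.png.npz'));s=dict(np.load('pics/side0.png.npz'))
Z=lambda u,v:(u/6.9+175-.43,v/6.9+205-.43)
o=.006
pts=[((-.185,-.068,0),Z(742,268)),((-.185,.068,0),Z(645,560)),((.077,-.078,.046),Z(188,60)),((.077,.078,.046),Z(74,386)),((-.083,-.11-o,.058),Z(556,76)),((-.083,-.02-o,.112),(243,242.6)),((-.075,-.078,.034),Z(505,165))]
def P(x,p):
    c,sn=np.cos(x[2]),np.sin(x[2]);return np.array([x[0]+c*p[0]-sn*p[1],x[1]+sn*p[0]+c*p[1],p[2]])
def f(x):
    a=[proj(t,P(x,p))-q for p,q in pts]+[proj(s,P(x,(-.083,-.02-o,.115)))-[298.3,263.8]]
    a+=[(P(x,(-.083,-.18,0))[:2]-[.6523,.0717])*400,(P(x,(-.083,-.026,0))[:2]-[.506,.1192])*400]
    return np.concatenate(a)
r=least_squares(f,[.5,.2,1.26],loss='soft_l1');print(r.x,np.degrees(r.x[2]));print(f(r.x).reshape(-1,2).round(1))
st()
for n in('side','top'):
  snap(n,n+'5.png')
a=cv2.imread('pics/side5.png')[180:340,200:400];b=cv2.imread('pics/top5.png')[180:340,170:370]
cv2.imwrite('pics/5z.png',cv2.resize(np.hstack([a,b]),None,fx=2,fy=2,interpolation=cv2.INTER_CUBIC))
E
```

```text
time: 7.08
ee_pos: [0.659, 0.0713, 0.237]
tcp_rot: [-86.1, 88.9, 166.6]
contact_force: [0.4, -0.6, 0.8]
finger_gap: 1.004
[0.50704303 0.20697545 1.26341111] 72.38812447708656
[[ 1.   0.4]
 [ 0.7 -0.2]
 [-0.2 -1.3]
 [-1.2  0.2]
 [ 0.1  0.9]
 [ 0.2  0.8]
 [ 1.7 -0.1]
 [ 0.   1.2]
 [ 0.5  0.7]
 [ 0.3  0.3]]
t 7.075 p [0.659  0.0713 0.237 ] tray [-0.0848 -0.1833] rot [-86.1  88.9 166.6] F [ 0.4 -0.6  0.8] gap 1.004 q [ 6. 24. 87.  0. 70. 23.]
```

View pics/5z.png

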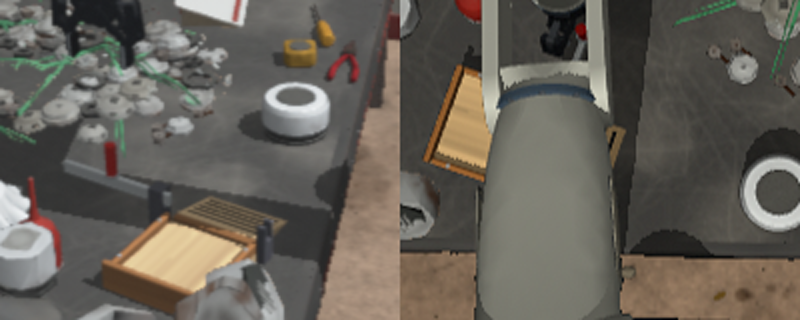

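```bash
sed -i 's/^T=.*/T=np.array([.507,.207]);TH=np.radians(72.4)/' g.py
python3 - <<'E'
from g import *
c=np.array([.421,-.2205]);print('cap tray',tr(c))
go([*(c-.095*np.array([np.cos(np.radians(86.1)),np.sin(np.radians(86.1))])),.16],-3.9)
for n in('foot',(-.185,0)),('lip',(-.083,0)):print(n[0],w(*n[1]))
E
```

```text
cap tray (np.float64(-0.43349282108602305), np.float64(-0.047288730865621485))
tx 7.71 ty -11.36 tz 44.06 spin -0.235 (or 2.907) heading -17.4 j6 23.1
foot [0.45106157 0.03065973]
lip [0.4819033  0.12788517]
```

```bash
python3 -m handwheel '[{"tx":0,"ty":-11.4,"tz":44.1,"spin":-0.235,"jaw":0.8},{"tx":0,"ty":-11.4,"tz":44.1,"spin":-0.235,"jaw":0.8},{"tx":0,"ty":-11.4,"tz":44.1,"spin":-0.235,"jaw":0.8},{"tx":0,"ty":-11.4,"tz":44.1,"spin":-0.235,"jaw":0.8},{"tx":0,"ty":-11.4,"tz":44.1,"spin":-0.235,"jaw":0.8},{"tx":0,"ty":-11.4,"tz":44.1,"spin":-0.235,"jaw":0.8},{"tx":0,"ty":-11.4,"tz":44.1,"spin":-0.235,"jaw":0.8},{"tx":0,"ty":-11.4,"tz":44.1,"spin":-0.235,"jaw":0.8},{"tx":4,"ty":-11.4,"tz":44.1,"spin":-0.235,"jaw":0.8},{"tx":7,"ty":-11.4,"tz":44.1,"spin":-0.235,"jaw":0.8},{"tx":7,"ty":-11.4,"tz":44.1,"spin":-0.235,"jaw":0.8}]' 30
python3 - <<'E'
from g import *
st();c=np.array([.421,-.2205])
go([*(c-.095*np.array([np.cos(np.radians(86.1)),np.sin(np.radians(86.1))])),.024],-3.9)
for n in('side','top'):
  snap(n,n+'6.png')
a=cv2.imread('pics/side6.png')[150:310,240:440];b=cv2.imread('pics/top6.png')[180:340,270:470]
cv2.imwrite('pics/6z.png',cv2.resize(np.hstack([a,b]),None,fx=2,fy=2,interpolation=cv2.INTER_CUBIC))
E
```

```text
time: 8.55
ee_pos: [0.4126, -0.3137, 0.1642]
tcp_rot: [-100.2, 88.2, 165.9]
contact_force: [-0.2, 0.5, 0.1]
finger_gap: 0.8
t 8.55 p [ 0.4126 -0.3137  0.1642] tray [-0.5249 -0.0674] rot [-100.2   88.2  165.9] F [-0.2  0.5  0.1] gap 0.8 q [-37.  16. 109.  -1.  56. -33.]
tx 14.01 ty 0.65 tz 0.22 spin 0.001 (or -3.141) heading -3.9 j6 -32.6
```

View pics/6z.png

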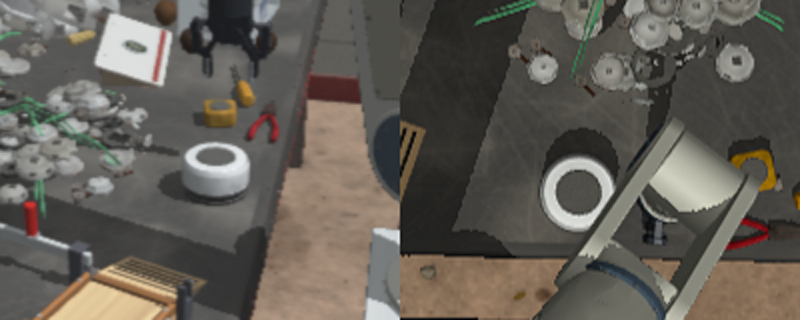

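The gripper hangs behind the cap, clear of the pliers, which start about 85 mm further right. Descending.

```bash
python3 -m handwheel '[{"tx":4,"ty":0.6,"tz":0.2,"spin":0,"jaw":0.8},{"tx":9,"ty":0.6,"tz":0.2,"spin":0,"jaw":0.8},{"tx":12,"ty":0.6,"tz":0.2,"spin":0,"jaw":0.8},{"tx":14,"ty":0.6,"tz":0.2,"spin":0,"jaw":0.8},{"tx":14,"ty":0.6,"tz":0.2,"spin":0,"jaw":0.8}]' 30
python3 - <<'E'
from g import *
st();c=np.array([.421,-.2205])
for n in('side','top'):
  snap(n,n+'7.png')
a=cv2.imread('pics/side7.png')[150:310,240:440];b=cv2.imread('pics/top7.png')[180:340,270:470]
cv2.imwrite('pics/7z.png',cv2.resize(np.hstack([a,b]),None,fx=2,fy=2,interpolation=cv2.INTER_CUBIC))
go([*(c-.055*np.array([np.cos(np.radians(86.1)),np.sin(np.radians(86.1))])),.024],-3.9)
e=w(-.24,0);go([*(e-.057*np.array([np.cos(np.radians(86.1)),np.sin(np.radians(86.1))])),.024],-3.9)
go([*w(-.24-.057,0),.024],72.4+90)
E
```

```text
time: 9.28
ee_pos: [0.4168, -0.3167, 0.0268]
tcp_rot: [-96.5, 88.4, 169.6]
contact_force: [-0.4, 0.7, -0.4]
finger_gap: 0.8
t 9.275 p [ 0.4168 -0.3167  0.0268] tray [-0.5265 -0.0723] rot [-96.5  88.4 169.6] F [-0.4  0.7 -0.4] gap 0.8 q [-37.  29. 113.  -1.  40. -32.]
tx 0.43 ty -0.30 tz -4.19 spin 0.001 (or -3.141) heading -3.8 j6 -32.2
tx 0.46 ty -0.29 tz -23.91 spin 0.001 (or -3.141) heading -3.8 j6 -32.2
tx 0.50 ty -1.64 tz -24.08 spin 0.240 (or -2.901) heading -3.8 j6 -32.2
```

View pics/7z.png

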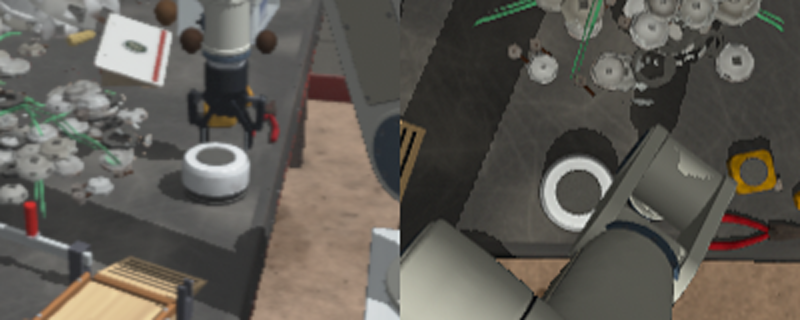

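```bash
python3 -m handwheel '[{"tx":0.1,"ty":-0.3,"tz":-1.5,"spin":0,"jaw":0.8},{"tx":0.2,"ty":-0.3,"tz":-2.8,"spin":0,"jaw":0.8},{"tx":0.2,"ty":-0.3,"tz":-3.4,"spin":0,"jaw":0.8},{"tx":0.2,"ty":-0.3,"tz":-4,"spin":0,"jaw":0.8},{"tx":0.2,"ty":-0.3,"tz":-4.7,"spin":0,"jaw":0.8},{"tx":0.2,"ty":-0.3,"tz":-5.5,"spin":0,"jaw":0.8},{"tx":0.2,"ty":-0.3,"tz":-6.3,"spin":0,"jaw":0.8},{"tx":0.2,"ty":-0.3,"tz":-7.1,"spin":0,"jaw":0.8},{"tx":0.2,"ty":-0.3,"tz":-7.9,"spin":0,"jaw":0.8},{"tx":0.2,"ty":-0.3,"tz":-8.7,"spin":0,"jaw":0.8},{"tx":0.2,"ty":-0.3,"tz":-9.5,"spin":0,"jaw":0.8},{"tx":0.2,"ty":-0.3,"tz":-10,"spin":0,"jaw":0.8}]' 30
python3 - <<'E'
from g import *
st()
for n in('side','top'):
  snap(n,n+'8.png')
a=cv2.imread('pics/side8.png')[150:310,240:440];b=cv2.imread('pics/top8.png')[180:340,230:430]
cv2.imwrite('pics/8z.png',cv2.resize(np.hstack([a,b]),None,fx=2,fy=2,interpolation=cv2.INTER_CUBIC))
E
```

```text
time: 10.88
ee_pos: [0.4212, -0.2169, 0.0264]
tcp_rot: [-93.9, 88.5, 172.3]
contact_force: [-0.6, -2.1, 1.1]
finger_gap: 0.801
t 10.875 p [ 0.4212 -0.2169  0.0264] tray [-0.43   -0.0464] rot [-93.9  88.5 172.3] F [-0.6 -2.1  1.1] gap 0.801 q [-27.  26. 119.  -1.  37. -23.]
```

View pics/8z.png

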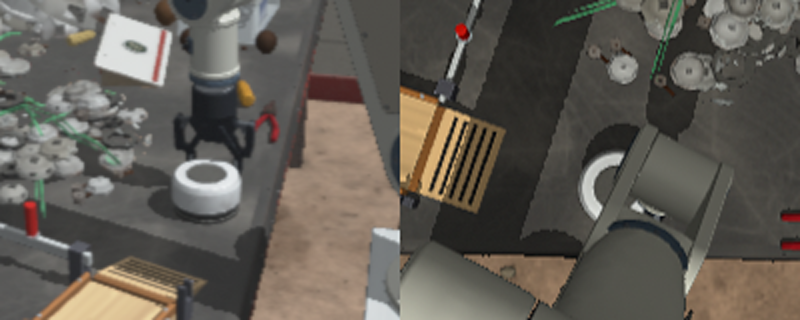

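```bash
cat >> g.py <<'E'
def cap(c,u,v,z=.067,hw=(16,9)):
    f=c['frame'];g=cv2.cvtColor(f,cv2.COLOR_RGB2GRAY);x0,y0,x1,y1=int(u-hw[0]),int(v-hw[1]),int(u+hw[0]),int(v+hw[1])
    m=(g<130).astype(np.uint8)[y0:y1,x0:x1]
    n,l,s,ce=cv2.connectedComponentsWithStats(m)
    i=l[int(v)-y0,int(u)-x0]
    cs,_=cv2.findContours((l==i).astype(np.uint8),cv2.RETR_EXTERNAL,cv2.CHAIN_APPROX_NONE)
    e=cv2.fitEllipse(max(cs,key=cv2.contourArea));u,v=e[0][0]+x0,e[0][1]+y0
    p=ray(c,u,v,z);print('cap px',round(u,1),round(v,1),np.round(e[1],1),'world',p.round(4),'tray',np.round(tr(p),4));return p
E
python3 - <<'E'
from g import *
s=dict(np.load('pics/side8.png.npz'));cap(s,345,236.5)
s=dict(np.load('pics/side0.png.npz'));cap(s,347,228)
st()
e=w(-.25,0)
go([*w(-.25-.057,0),.024],72.4+90)
E
```

```text
cap px 342.6 236.3 [ 8.1 18.2] world [ 0.4265 -0.1585  0.067 ] tray [-0.3728 -0.0338]
cap px 347.2 227.9 [ 8.  17.6] world [ 0.4216 -0.2194  0.067 ] tray [-0.4322 -0.0475]
t 10.975 p [ 0.4211 -0.2167  0.0263] tray [-0.4299 -0.0462] rot [-94.8  88.5 171.4] F [ 0.5 -0.5 -0.5] gap 0.802 q [-27.  26. 119.  -1.  37. -23.]
tx 0.30 ty -1.55 tz -13.03 spin 0.241 (or -2.901) heading -3.8 j6 -22.6
```

```bash
cat >> g.py <<'E'
def path(W,off=.058,h0=None):
    s=arm.state();R=Ro.from_euler('xyz',s['tcp_rot'],degrees=True).as_matrix()
    h=np.degrees(np.arctan2(R[1,1],R[0,1]))
    for x,y,ph,z in W:
        ph_=np.radians(ph);p=w(x-off*np.cos(ph_),y-off*np.sin(ph_))
        d=R.T@(np.array([*p,z])-s['ee_pos'])*100;a=(72.4+ph+90-h+90)%180-90
        print('tx %.2f ty %.2f tz %.2f spin %.3f'%(*d,-np.radians(a)))
E
python3 - <<'E'
from g import *
path([(-.355,-.0285,13.8,.025),(-.34,-.024,13.8,.025),(-.325,-.019,13,.025),(-.31,-.014,12,.025),(-.295,-.009,10,.025),(-.28,-.005,7,.025),(-.265,-.002,4,.025),(-.25,0,0,.025)])
E
```

```text
tx 0.13 ty 0.07 tz -1.89 spin -0.000
tx 0.14 ty -0.01 tz -3.46 spin -0.000
tx 0.15 ty -0.22 tz -5.03 spin 0.014
tx 0.16 ty -0.45 tz -6.61 spin 0.031
tx 0.17 ty -0.78 tz -8.20 spin 0.066
tx 0.18 ty -1.11 tz -9.78 spin 0.118
tx 0.19 ty -1.35 tz -11.35 spin 0.171
tx 0.20 ty -1.58 tz -12.93 spin 0.241
```

```bash
python3 -m handwheel '[{"tx":0.1,"ty":0,"tz":-0.8,"spin":0,"jaw":0.8},{"tx":0.1,"ty":0,"tz":-1.6,"spin":0,"jaw":0.8},{"tx":0.1,"ty":0,"tz":-2.5,"spin":0,"jaw":0.8},{"tx":0.1,"ty":0,"tz":-3.4,"spin":0,"jaw":0.8},{"tx":0.1,"ty":-0.1,"tz":-4.2,"spin":0.007,"jaw":0.8},{"tx":0.1,"ty":-0.2,"tz":-5,"spin":0.014,"jaw":0.8},{"tx":0.1,"ty":-0.3,"tz":-5.8,"spin":0.022,"jaw":0.8},{"tx":0.1,"ty":-0.45,"tz":-6.6,"spin":0.031,"jaw":0.8},{"tx":0.1,"ty":-0.6,"tz":-7.4,"spin":0.048,"jaw":0.8},{"tx":0.1,"ty":-0.8,"tz":-8.2,"spin":0.066,"jaw":0.8},{"tx":0.1,"ty":-0.95,"tz":-9,"spin":0.09,"jaw":0.8},{"tx":0.1,"ty":-1.1,"tz":-9.8,"spin":0.118,"jaw":0.8},{"tx":0.1,"ty":-1.23,"tz":-10.6,"spin":0.145,"jaw":0.8},{"tx":0.1,"ty":-1.35,"tz":-11.4,"spin":0.171,"jaw":0.8},{"tx":0.1,"ty":-1.47,"tz":-12.2,"spin":0.206,"jaw":0.8},{"tx":0.1,"ty":-1.58,"tz":-12.9,"spin":0.241,"jaw":0.8},{"tx":0.1,"ty":-1.58,"tz":-12.9,"spin":0.241,"jaw":0.8}]' 30
python3 - <<'E'
from g import *
st()
for n in('side','top'):
  snap(n,n+'9.png')
a=cv2.imread('pics/side9.png')[170:330,240:440];b=cv2.imread('pics/top9.png')[180:340,200:400]
cv2.imwrite('pics/9z.png',cv2.resize(np.hstack([a,b]),None,fx=2,fy=2,interpolation=cv2.INTER_CUBIC))
s=dict(np.load('pics/side9.png.npz'))
cap(s,*proj(s,[*w(-.25,0),.067]))
E
```

```text
time: 13.1
ee_pos: [0.4136, -0.0864, 0.026]
tcp_rot: [-81.3, 88.5, 171.1]
contact_force: [-0.5, 0.3, 0.2]
finger_gap: 0.8
t 13.1 p [ 0.4136 -0.0864  0.026 ] tray [-3.079e-01  3.000e-04] rot [-81.3  88.5 171.1] F [-0.5  0.3  0.2] gap 0.8 q [-12.  23. 125.  -0.  34.   6.]
cap px 333.0 256.5 [11.1 19.7] world [ 0.4331 -0.0247  0.067 ] tray [-0.2432  0.0004]
```

View pics/9z.png

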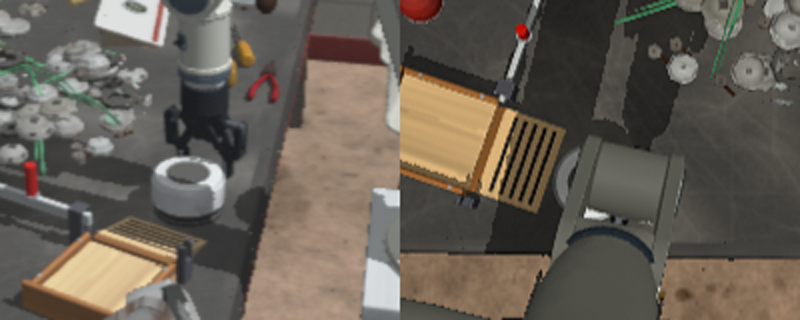

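Run:
```python
from g import *
W=[]
for x in (-.29,-.25,-.21,-.195,-.17,-.145,-.12,-.1,-.08,-.065,-.052):
    z=.026+max(0,min(.026,(x+.187)*.268)); W.append((x,0,0,z));
path(W,0)
```

```text
tx -0.00 ty -0.02 tz -1.82 spin 0.000
tx -0.02 ty -0.01 tz -5.82 spin 0.000
tx -0.03 ty -0.01 tz -9.82 spin 0.000
tx -0.04 ty -0.01 tz -11.32 spin 0.000
tx -0.50 ty -0.02 tz -13.82 spin 0.000
tx -1.18 ty -0.04 tz -16.32 spin 0.000
tx -1.86 ty -0.06 tz -18.81 spin 0.000
tx -2.41 ty -0.07 tz -20.81 spin 0.000
tx -2.68 ty -0.08 tz -22.81 spin 0.000
tx -2.69 ty -0.08 tz -24.31 spin 0.000
tx -2.70 ty -0.08 tz -25.61 spin 0.000
```

First onto the ramp, to TCP x = -0.19, with a check there.

```bash
python3 -m handwheel '[{"tx":0,"ty":0,"tz":-0.8,"spin":0,"jaw":0.8},{"tx":0,"ty":0,"tz":-1.6,"spin":0,"jaw":0.8},{"tx":0,"ty":0,"tz":-2.4,"spin":0,"jaw":0.8},{"tx":0,"ty":0,"tz":-3.2,"spin":0,"jaw":0.8},{"tx":0,"ty":0,"tz":-4,"spin":0,"jaw":0.8},{"tx":0,"ty":0,"tz":-4.8,"spin":0,"jaw":0.8},{"tx":0,"ty":0,"tz":-5.6,"spin":0,"jaw":0.8},{"tx":0,"ty":0,"tz":-6.4,"spin":0,"jaw":0.8},{"tx":0,"ty":0,"tz":-7.2,"spin":0,"jaw":0.8},{"tx":0,"ty":0,"tz":-8,"spin":0,"jaw":0.8},{"tx":0,"ty":0,"tz":-8,"spin":0,"jaw":0.8}]' 30
python3 - <<'E'
from g import *
s=st();print('along',s['contact_force'][:2]@ex,s['contact_force'][:2]@ey)
for n in('side','top'):
  snap(n,n+'10.png')
a=cv2.imread('pics/side10.png')[190:350,240:440];b=cv2.imread('pics/top10.png')[180:340,200:400]
cv2.imwrite('pics/10z.png',cv2.resize(np.hstack([a,b]),None,fx=2,fy=2,interpolation=cv2.INTER_CUBIC))
E
```

```text
time: 14.58
ee_pos: [0.4384, -0.0098, 0.0257]
tcp_rot: [-82.0, 88.5, 170.4]
contact_force: [-0.5, -0.2, 0.1]
finger_gap: 0.801
t 14.575 p [ 0.4384 -0.0098  0.0257] tray [-2.274e-01 -1.000e-04] rot [-82.   88.5 170.4] F [-0.5 -0.2  0.1] gap 0.801 q [ -2.  24. 123.   0.  34.  16.]
along -0.37962143969602846 0.41169228827430043
```

View pics/10z.png

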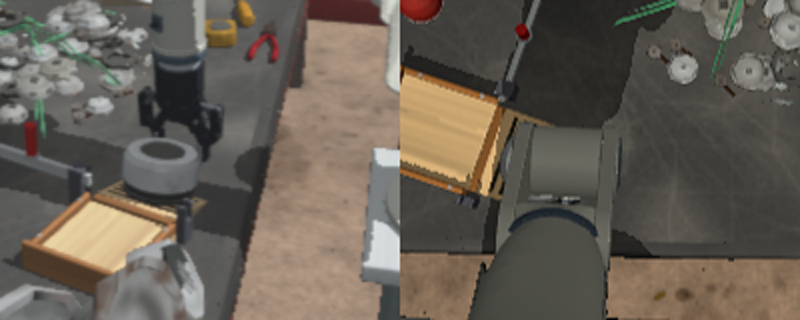

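Run:
```python
from g import *
s=dict(np.load('pics/side10.png.npz'))
g=cv2.cvtColor(s['frame'],cv2.COLOR_RGB2GRAY)
print(g[266,295:350],g[255:280,321])
b=cv2.imread('pics/side10.png')[245:305,290:350];cv2.imwrite('pics/10y.png',cv2.resize(b,None,fx=9,fy=9,interpolation=cv2.INTER_CUBIC))
W=[]
for x in (-.21,-.195,-.18,-.165,-.15,-.135,-.12,-.105,-.09,-.075,-.065,-.052):
    z=.026+max(0,min(.026,(x+.187)*.268)); W.append((x,0,0,z));
path(W,0)
```

```text
[ 65  64  63  63  63  64  77 100 113 119 130 135 136 134 131 120  98  76
  62  59  61  61  61  60  61  61  61  61  60  61  60  60  61  60  60  59
  64  95 129 132 133 133 128 107  76  69  42  30  36  54  78  92  95  95
  94] [ 38  36  37  56 117 112  77  62  61  61  60  61  61  63  86 124 135 123
 121 123 123 113 109 108 109]
tx -0.04 ty -0.01 tz -1.79 spin 0.000
tx -0.05 ty -0.01 tz -3.29 spin 0.000
tx -0.24 ty -0.01 tz -4.79 spin 0.000
tx -0.65 ty -0.02 tz -6.29 spin 0.000
tx -1.06 ty -0.03 tz -7.79 spin 0.000
tx -1.46 ty -0.04 tz -9.28 spin 0.000
tx -1.87 ty -0.05 tz -10.78 spin 0.000
tx -2.28 ty -0.06 tz -12.28 spin 0.000
tx -2.69 ty -0.07 tz -13.78 spin 0.000
tx -2.69 ty -0.07 tz -15.28 spin 0.000
tx -2.70 ty -0.07 tz -16.28 spin 0.000
tx -2.70 ty -0.07 tz -17.58 spin 0.000
```

View pics/10y.png

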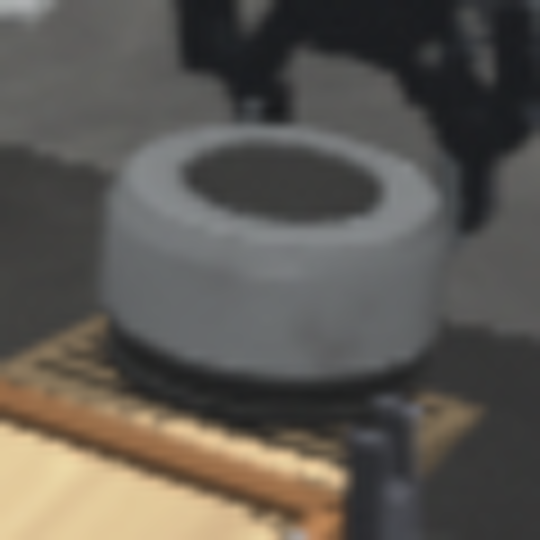

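Run:
```python
from g import *
s=dict(np.load('pics/side10.png.npz'))
for z in(.067,.073,.08):print(tr(ray(s,321.3,265.2,z)))
```

```text
(np.float64(-0.18136571616416375), np.float64(-0.006235969079832205))
(np.float64(-0.17304484458891703), np.float64(-0.001504486220932291))
(np.float64(-0.1633371610844626), np.float64(0.004015577114451092))
```

```bash
python3 -m handwheel '[{"tx":0,"ty":0,"tz":-0.7,"spin":0,"jaw":0.8},{"tx":0,"ty":0,"tz":-1.4,"spin":0,"jaw":0.8},{"tx":0,"ty":0,"tz":-2.1,"spin":0,"jaw":0.8},{"tx":0,"ty":0,"tz":-2.8,"spin":0,"jaw":0.8},{"tx":-0.1,"ty":0,"tz":-3.5,"spin":0,"jaw":0.8},{"tx":-0.2,"ty":0,"tz":-4.2,"spin":0,"jaw":0.8},{"tx":-0.3,"ty":0,"tz":-4.9,"spin":0,"jaw":0.8},{"tx":-0.45,"ty":0,"tz":-5.6,"spin":0,"jaw":0.8},{"tx":-0.65,"ty":0,"tz":-6.3,"spin":0,"jaw":0.8},{"tx":-0.85,"ty":0,"tz":-7,"spin":0,"jaw":0.8},{"tx":-1.05,"ty":0,"tz":-7.7,"spin":0,"jaw":0.8},{"tx":-1.05,"ty":0,"tz":-7.7,"spin":0,"jaw":0.8}]' 30
python3 - <<'E'
from g import *
s=st();print('along',s['contact_force'][:2]@ex,s['contact_force'][:2]@ey)
for n in('side','top'):
  snap(n,n+'11.png')
a=cv2.imread('pics/side11.png')[225:325,250:350];b=cv2.imread('pics/top11.png')[190:290,180:280]
cv2.imwrite('pics/11z.png',cv2.resize(np.hstack([a,b]),None,fx=4,fy=4,interpolation=cv2.INTER_CUBIC))
E
```

```text
time: 16.18
ee_pos: [0.4622, 0.0636, 0.0363]
tcp_rot: [-82.8, 88.6, 169.6]
contact_force: [0.4, 1.0, 0.6]
finger_gap: 0.803
t 16.175 p [0.4622 0.0636 0.0363] tray [-0.1502 -0.0007] rot [-82.8  88.6 169.6] F [0.4 1.  0.6] gap 0.803 q [  7.  24. 120.   1.  37.  24.]
along 1.1099431706830696 -0.05220404630041226
```

View pics/11z.png

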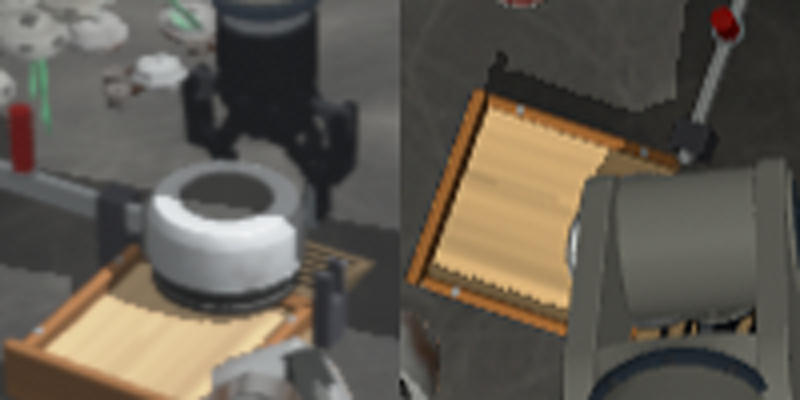

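The cap is at the crest between the guides (zoomed 225,240), upright and centred. Continuing.

```bash
python3 -m handwheel '[{"tx":-0.15,"ty":0,"tz":-0.6,"spin":0,"jaw":0.8},{"tx":-0.3,"ty":0,"tz":-1.2,"spin":0,"jaw":0.8},{"tx":-0.5,"ty":0,"tz":-1.8,"spin":0,"jaw":0.8},{"tx":-0.65,"ty":0,"tz":-2.4,"spin":0,"jaw":0.8},{"tx":-0.8,"ty":-0.05,"tz":-3,"spin":0,"jaw":0.8},{"tx":-1,"ty":-0.05,"tz":-3.6,"spin":0,"jaw":0.8},{"tx":-1.2,"ty":-0.05,"tz":-4.2,"spin":0,"jaw":0.8},{"tx":-1.3,"ty":-0.05,"tz":-4.8,"spin":0,"jaw":0.8},{"tx":-1.4,"ty":-0.05,"tz":-5.4,"spin":0,"jaw":0.8},{"tx":-1.5,"ty":-0.05,"tz":-6,"spin":0,"jaw":0.8},{"tx":-1.5,"ty":-0.05,"tz":-6.6,"spin":0,"jaw":0.8},{"tx":-1.5,"ty":-0.05,"tz":-7.2,"spin":0,"jaw":0.8}]' 30
python3 - <<'E'
from g import *
s=st();print('along',s['contact_force'][:2]@ex,s['contact_force'][:2]@ey)
for n in('side','top'):
  snap(n,n+'12.png')
a=cv2.imread('pics/side12.png')[225:325,240:340];b=cv2.imread('pics/top12.png')[190:290,180:280]
cv2.imwrite('pics/12z.png',cv2.resize(np.hstack([a,b]),None,fx=4,fy=4,interpolation=cv2.INTER_CUBIC))
E
```

```text
time: 17.77
ee_pos: [0.4837, 0.1327, 0.0507]
tcp_rot: [-82.8, 88.5, 169.7]
contact_force: [-0.2, -0.6, -1.1]
finger_gap: 0.8
t 17.775 p [0.4837 0.1327 0.0507] tray [-0.0779 -0.0003] rot [-82.8  88.5 169.7] F [-0.2 -0.6 -1.1] gap 0.8 q [ 15.  25. 115.   1.  41.  32.]
along -0.6745686593100207 -0.010311501407531367
```

View pics/12z.png

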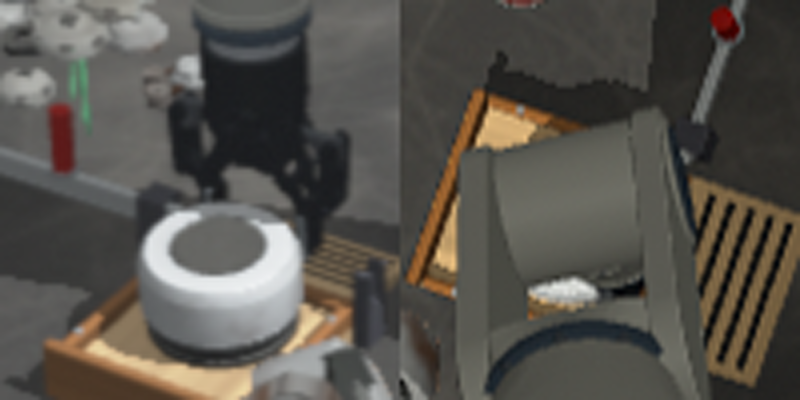

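Run:
```python
from g import *
s=dict(np.load('pics/side12.png.npz'));cap(s,294,286,.087,(16,10))
```

```text
cap px 294.2 285.5 [14.5 22.1] world [0.503  0.1835 0.087 ] tray [-0.0236 -0.0033]
```

```bash
python3 -m handwheel '[{"tx":0,"ty":0,"tz":-0.5,"spin":0,"jaw":0.8},{"tx":0,"ty":0,"tz":-1,"spin":0,"jaw":0.8},{"tx":0,"ty":0,"tz":-1.5,"spin":0,"jaw":0.8},{"tx":0,"ty":0,"tz":-2,"spin":0,"jaw":0.8},{"tx":0,"ty":0,"tz":-2.5,"spin":0,"jaw":0.8},{"tx":0,"ty":0,"tz":-2.5,"spin":0,"jaw":0.8}]' 30
python3 - <<'E'
from g import *
s=st();print('along',s['contact_force'][:2]@ex,s['contact_force'][:2]@ey)
for n in('side','top'):
  snap(n,n+'13.png')
a=cv2.imread('pics/side13.png')[235:335,230:330];b=cv2.imread('pics/top13.png')[190:290,180:280]
cv2.imwrite('pics/13z.png',cv2.resize(np.hstack([a,b]),None,fx=4,fy=4,interpolation=cv2.INTER_CUBIC))
s=dict(np.load('pics/side13.png.npz'));cap(s,*proj(s,[*w(0,0),.087]),.087,(16,10))
E
```

```text
time: 18.62
ee_pos: [0.4918, 0.1573, 0.0507]
tcp_rot: [-84.7, 88.6, 167.8]
contact_force: [-0.3, -0.1, -0.0]
finger_gap: 0.803
t 18.625 p [0.4918 0.1573 0.0507] tray [-0.052  -0.0006] rot [-84.7  88.6 167.8] F [-0.3 -0.1 -0. ] gap 0.803 q [ 17.  26. 114.   1.  42.  34.]
along -0.17914526991537988 0.2470863371890552
cap px 288.9 291.4 [12.6 22.5] world [0.5102 0.214  0.087 ] tray [ 0.0077 -0.0009]
```

View pics/13z.png

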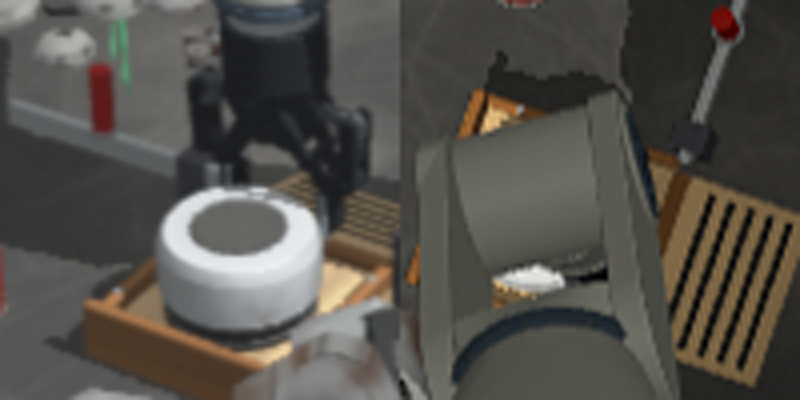

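```bash
python3 -m handwheel '[{"tx":0,"ty":0,"tz":1,"spin":0,"jaw":0.8},{"tx":0,"ty":0,"tz":3,"spin":0,"jaw":0.8},{"tx":-1,"ty":0,"tz":4,"spin":0,"jaw":0.8},{"tx":-6,"ty":0,"tz":4,"spin":0,"jaw":0.8},{"tx":-11,"ty":0,"tz":4,"spin":0,"jaw":0.8},{"tx":-15,"ty":0,"tz":4,"spin":0,"jaw":1},{"tx":-16,"ty":0,"tz":4,"spin":0,"jaw":1}]' 30
python3 - <<'E'
from g import *
s=st()
for n in('side','top'):
  snap(n,n+'14.png')
a=cv2.imread('pics/side14.png')[235:335,230:330];b=cv2.imread('pics/top14.png')[190:290,180:280]
cv2.imwrite('pics/14z.png',cv2.resize(np.hstack([a,b]),None,fx=4,fy=4,interpolation=cv2.INTER_CUBIC))
s=dict(np.load('pics/side14.png.npz'));cap(s,*proj(s,[*w(0,0),.087]),.087,(16,10))
t=dict(np.load('pics/top14.png.npz'));print(handle(t),handle(s))
go([.652,.0725,.2],72.4+90);go([.652,.0725,.082],72.4+90)
E
```

```text
time: 19.6
ee_pos: [0.4849, 0.1176, 0.214]
tcp_rot: [-90.5, 88.8, 161.9]
contact_force: [0.3, 0.6, 0.0]
finger_gap: 1.001
t 19.6 p [0.4849 0.1176 0.214 ] tray [-0.0919 -0.0059] rot [-90.5  88.8 161.9] F [0.3 0.6 0. ] gap 1.001 q [ 13.  11. 109.   1.  61.  30.]
cap px 288.9 291.4 [12.6 22.5] world [0.5103 0.2141 0.087 ] tray [ 0.0078 -0.001 ]
[([199, 177, 16, 10, 100], [206.3, 181.2]), ([483, 205, 88, 13, 205], [526.4, 210.7]), ([422, 288, 16, 3, 29], [430.6, 289.1]), ([423, 303, 9, 2, 11], [426.9, 303.2])] [([365, 208, 8, 10, 21], [367.7, 212.5]), ([227, 295, 3, 9, 14], [228.0, 298.6])]
tx 0.79 ty 17.41 tz -0.78 spin 0.000 (or -3.141) heading -17.6 j6 30.3
tx 12.59 ty 17.68 tz -0.79 spin 0.000 (or -3.141) heading -17.6 j6 30.3
```

View pics/14z.png

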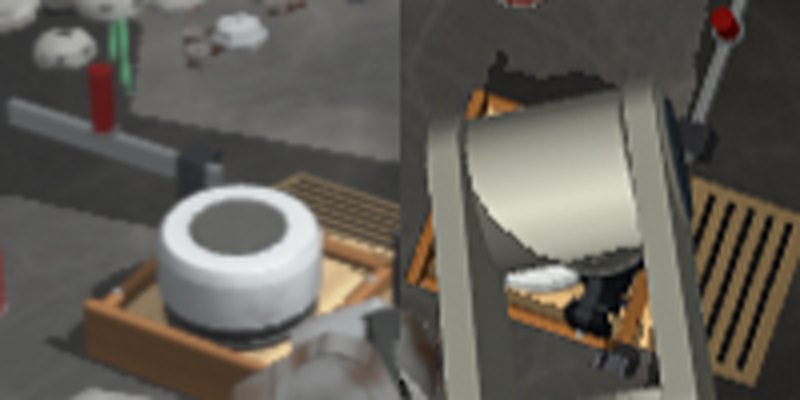

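```bash
python3 -m handwheel '[{"tx":0,"ty":5,"tz":-0.3,"spin":0,"jaw":1},{"tx":0,"ty":10,"tz":-0.6,"spin":0,"jaw":1},{"tx":0.5,"ty":15,"tz":-0.8,"spin":0,"jaw":1},{"tx":0.8,"ty":17.4,"tz":-0.8,"spin":0,"jaw":1},{"tx":0.8,"ty":17.4,"tz":-0.8,"spin":0,"jaw":1}]' 30
python3 - <<'E'
from g import *
s=st()
for n in('side','top'):
  snap(n,n+'15.png')
t=dict(np.load('pics/top14.png.npz'));s=dict(np.load('pics/side14.png.npz'))
print(ray(t,261.4,195.3,.112),ray(s,255,251,.115))
go([.652,.0725,.082],72.4+90)
a=cv2.imread('pics/side15.png')[205:305,210:310];b=cv2.imread('pics/top15.png')[150:250,200:300]
cv2.imwrite('pics/15z.png',cv2.resize(np.hstack([a,b]),None,fx=4,fy=4,interpolation=cv2.INTER_CUBIC))
E
```

```text
time: 20.32
ee_pos: [0.6518, 0.0717, 0.197]
tcp_rot: [-83.8, 88.5, 168.6]
contact_force: [-1.1, 0.1, -0.8]
finger_gap: 0.998
t 20.325 p [0.6518 0.0717 0.197 ] tray [-0.0852 -0.1789] rot [-83.8  88.5 168.6] F [-1.1  0.1 -0.8] gap 0.998 q [ 6. 25. 90.  0. 66. 23.]
[0.6490341  0.07089364 0.112     ] [0.65289243 0.0705087  0.115     ]
tx 11.60 ty 0.46 tz -0.07 spin 0.000 (or -3.142) heading -17.6 j6 23.4
```

View pics/15z.png

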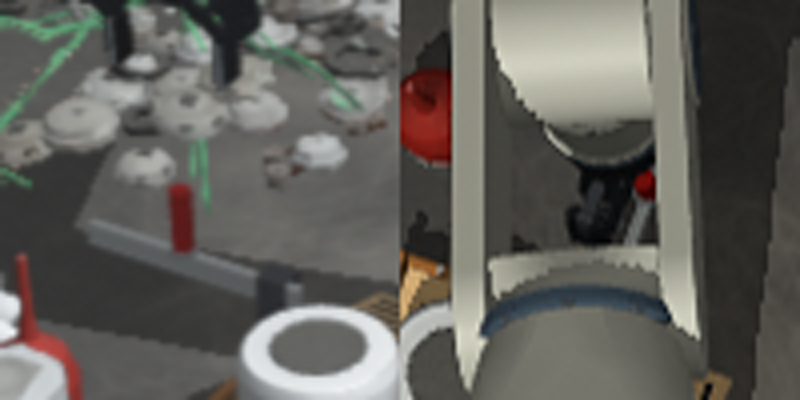

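```bash
python3 -m handwheel '[{"tx":4,"ty":0.1,"tz":0,"spin":0,"jaw":1},{"tx":8,"ty":0.3,"tz":0,"spin":0,"jaw":1},{"tx":10.5,"ty":0.4,"tz":0,"spin":0,"jaw":1},{"tx":11.5,"ty":0.4,"tz":0,"spin":0,"jaw":1},{"tx":11.5,"ty":0.4,"tz":0,"spin":0,"jaw":1},{"tx":11.5,"ty":0.4,"tz":0,"spin":0,"jaw":0},{"tx":11.5,"ty":0.4,"tz":0,"spin":0,"jaw":0},{"tx":11.5,"ty":0.4,"tz":0,"spin":0,"jaw":0},{"tx":11.5,"ty":0.4,"tz":0,"spin":0,"jaw":0},{"tx":11.5,"ty":0.4,"tz":0,"spin":0,"jaw":0},{"tx":11.5,"ty":0.4,"tz":0,"spin":0,"jaw":0}]' 30
python3 - <<'E'
from g import *
s=st();go([*w(-.084,-.02),.082],72.4+90)
E
```

```text
time: 21.8
ee_pos: [0.6516, 0.072, 0.0835]
tcp_rot: [-84.8, 88.5, 167.6]
contact_force: [-1.1, -0.3, 4.9]
finger_gap: 0.202
t 21.8 p [0.6516 0.072  0.0835] tray [-0.085  -0.1787] rot [-84.8  88.5 167.6] F [-1.1 -0.3  4.9] gap 0.202 q [ 6. 33. 95.  1. 54. 23.]
tx 0.55 ty -15.86 tz -0.10 spin 0.000 (or -3.142) heading -17.6 j6 23.2
```

```bash
python3 -m handwheel '[{"tx":0,"ty":-1.5,"tz":0,"spin":0,"jaw":0},{"tx":0.1,"ty":-3,"tz":0,"spin":0,"jaw":0},{"tx":0.1,"ty":-5,"tz":0,"spin":0,"jaw":0},{"tx":0.2,"ty":-7,"tz":0,"spin":0,"jaw":0},{"tx":0.2,"ty":-9,"tz":0,"spin":0,"jaw":0},{"tx":0.3,"ty":-11,"tz":0,"spin":0,"jaw":0},{"tx":0.3,"ty":-13,"tz":0,"spin":0,"jaw":0},{"tx":0.4,"ty":-14.5,"tz":0,"spin":0,"jaw":0},{"tx":0.4,"ty":-15.3,"tz":0,"spin":0,"jaw":0},{"tx":0.4,"ty":-15.8,"tz":0,"spin":0,"jaw":0},{"tx":0.4,"ty":-16.3,"tz":0,"spin":0,"jaw":0},{"tx":0.4,"ty":-16.3,"tz":0,"spin":0,"jaw":0}]' 30
python3 - <<'E'
from g import *
s=st();print('slide F',s['contact_force'][:2]@ey,s['contact_force'][:2]@ex,np.hypot(*(s['ee_pos'][:2]-[.6523,.0717])))
E
```

```text
time: 23.3
ee_pos: [0.4992, 0.1211, 0.0838]
tcp_rot: [-88.9, 88.9, 163.6]
contact_force: [15.4, -2.0, -14.2]
finger_gap: 0.196
t 23.3 p [0.4992 0.1211 0.0838] tray [-0.0842 -0.0185] rot [-88.9  88.9 163.6] F [ 15.4  -2.  -14.2] gap 0.196 q [ 13.  22. 113.   1.  45.  30.]
slide F -15.251738602704004 2.7814936694173698 0.16089990556848083
```

```bash
python3 -m handwheel '[{"tx":0,"ty":0,"tz":0,"spin":0,"jaw":1},{"tx":0,"ty":0,"tz":0,"spin":0,"jaw":1},{"tx":0,"ty":0,"tz":0,"spin":0,"jaw":1},{"tx":0,"ty":0,"tz":0,"spin":0,"jaw":1},{"tx":-5,"ty":0,"tz":0,"spin":0,"jaw":1},{"tx":-10,"ty":0,"tz":0,"spin":0,"jaw":1},{"tx":-15,"ty":0,"tz":0,"spin":0,"jaw":1},{"tx":-18,"ty":-5,"tz":6,"spin":0,"jaw":1},{"tx":-18,"ty":-8,"tz":12,"spin":0,"jaw":1},{"tx":-18,"ty":-8,"tz":18,"spin":0,"jaw":1},{"tx":-18,"ty":-8,"tz":24,"spin":0,"jaw":1},{"tx":-18,"ty":-8,"tz":30,"spin":0,"jaw":1},{"tx":-18,"ty":-8,"tz":36,"spin":0,"jaw":1},{"tx":-18,"ty":-8,"tz":36,"spin":0,"jaw":1},{"tx":-18,"ty":-8,"tz":36,"spin":0,"jaw":1},{"tx":-18,"ty":-8,"tz":36,"spin":0,"jaw":1}]' 30
python3 - <<'E'
from g import *
s=st()
for n in('side','top'):
  snap(n,n+'16.png')
a=cv2.imread('pics/side16.png')[235:335,230:330];b=cv2.imread('pics/top16.png')[190:290,180:280]
cv2.imwrite('pics/16z.png',cv2.resize(np.hstack([a,b]),None,fx=4,fy=4,interpolation=cv2.INTER_CUBIC))
s=dict(np.load('pics/side16.png.npz'));cap(s,*proj(s,[*w(0,0),.087]),.087,(16,10))
t=dict(np.load('pics/top16.png.npz'));print(handle(t),handle(s))
E
```

```text
time: 25.3
ee_pos: [0.318, -0.1978, 0.2652]
tcp_rot: [-90.7, 88.9, 161.9]
contact_force: [0.8, 0.1, 0.4]
finger_gap: 1.002
t 25.3 p [ 0.318  -0.1978  0.2652] tray [-0.443   0.0578] rot [-90.7  88.9 161.9] F [0.8 0.1 0.4] gap 1.002 q [-32.  -5. 119.  -0.  67. -14.]
cap px 289.0 291.4 [12.5 22.6] world [0.5101 0.214  0.087 ] tray [ 0.0076 -0.0008]
[([199, 177, 16, 10, 99], [206.3, 181.2]), ([483, 205, 88, 13, 206], [526.5, 210.7]), ([240, 244, 5, 5, 23], [242.0, 245.8]), ([422, 288, 16, 3, 28], [430.6, 289.1]), ([424, 303, 8, 2, 9], [427.4, 303.1])] [([342, 96, 5, 5, 10], [344.2, 98.4]), ([365, 208, 8, 10, 22], [367.8, 212.5]), ([298, 266, 6, 16, 48], [301.4, 272.5]), ([227, 295, 3, 10, 15], [228.0, 299.2])]
```

View pics/16z.png

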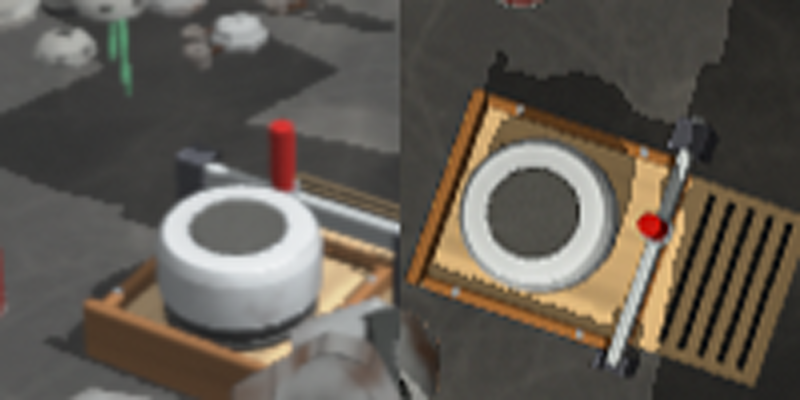

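View pics/top16.png

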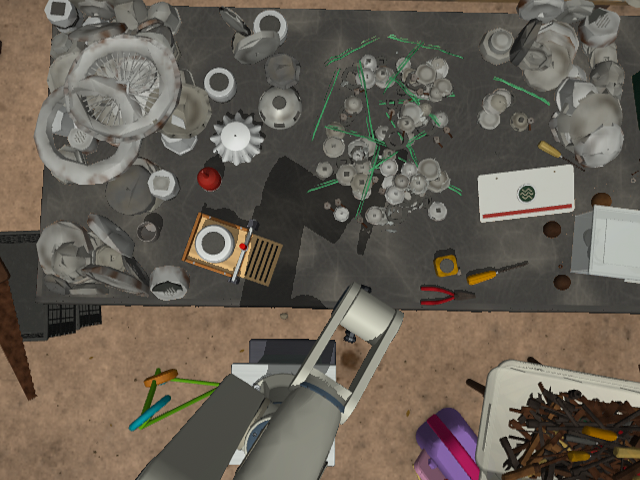

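```bash
python3 -c "
from plant import arm
print(arm.close_job())"
```

```text
the job is handed in; nothing more can be done
None
```

The job is done and handed in at about 25 s of the 72 s allowed. I slid the gate open to its stop, pushed the cap up the ramp and over the lip with two spread fingers, and slid the gate shut. Then I released the handle and moved the arm away.

- **Cap:** It stands upright and flat in the tray, about 8 mm forward of the tray's centre and 1 mm off to the side. It did not move while the gate shut.
- **Gate:** It met a hard stop at each end, with about 29 N of push at the open end and 15 N at the shut end. The travel between them measured 161 mm against the stated 160 mm.
- **Disagreement on the gate's start:** The first opening ran only 154 mm to its stop. I took this to mean the gate began about 6 mm open. The handle now sits a few millimetres further shut than in the first picture, which fits.
- **Other things on the table:** The oil can and pliers show at the same pixels as at the start, to within a fraction of a pixel. The tape measure, screwdriver and bolt tin look unmoved by eye.
- **Forces:** The highest reading I took at the tool was about 38 N, while pressing the gate against its open stop. I read it only at the ends of moves, so brief peaks could have gone unseen.

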